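# Prove the limit switch and load the cartridge feeder

## Robot

A 7-joint arm with a two-finger parallel gripper is mounted at the origin on the work surface. World frame = base frame: x ahead of the robot, y to its left, z up, the work surface at z = 0. Lengths are in m, angles in rad, forces in N, time in s.
With the tool pointing down it reaches from about 0.4 to 0.875 m from the base axis. Payload 19.3 kg.
Tool frame: the origin (TCP) lies midway between the tips of the shut fingers; the grasp point (between the pads) lies 19 mm behind it; x points along the fingers, y is the direction in which the jaws open and shut, and the axes are right-handed (so a half turn about x gives the same grasp; the last joint's range is limited). The gripper opens to 85 mm and grips with 20 to 120 N. Pads are 22 mm wide; open, the fingers measure 114 mm over their backs; the gripper's body (76 mm by 85 mm) begins 54 mm behind the grasp point. The pads swing forward as they close: fully open they stand 13 mm farther back than shut.
Start: joints at [1.153, 0.521, -0.036, 1.599, 0.021, 1.021, -0.113], TCP at [0.213, -0.588, 0.231] pointing down, gripper open.
Joint ranges: [-2.91, 2.91], [-0.3, 2.13], [-1.5, 1.42], [0.17, 2.43], [-1.26, 4.41], [0.16, 1.93], [-2.52, 2.52]. Speed limits (rad/s): [1.89, 1.89, 2.39, 2.39, 3.01, 3.01, 3.01].

## Interface

Orientations are given as [roll, pitch, yaw] about the fixed x, y, z axes, in that order (R = Rz(yaw) Ry(pitch) Rx(roll)).
In Python, from workcell import telemetry, vision, workorder gives the robot as it stands. The module is installed in compiled form; this text tells all that it offers.
- The arm moves only by the tool play_rows, never from a script. Its argument "deltas" is a list of rows, each a list of 7 numbers: the shift along the world's x, y, z in mm, then the turn, a rotation vector about the world's x, y, z in degrees, then the finger opening in mm, from 0 to 85.4. In form: [[x, y, z, wx, wy, wz, jaw], ...]. A call has 1 to 8 rows; each row shifts and turns the commanded pose from where the row before left it; what a row does not reach is not made up. A row lasts 1/8 s, in which the tool goes at most 62.5 mm and 10.7 degrees, less where a joint would pass 70% of its speed; a pose out of reach is approached as far as the arm can. A call with a gripper value outside its range is refused whole. The fingers move at their own pace and stop on an object; "grip_force" is the grip in N (left out, the last holds). Time passes only in rows, so rows that do not move let the fingers close. It gives the time, the measured TCP pose, the force and the opening at its end, in the units of the state.
- telemetry.observe(): the state, without advancing time (a new reading comes with each control period).
- vision.grab_frame(name): name is "scene" or "top" or "wrist"; returns the picture (480x640x3 uint8, red, green, blue); there is no depth.
- vision.camera_info(name): a dict with "mtx" (3x3 intrinsics, pixels), "rvec" (rotation vector, rad) and "tvec" (3), from world to camera coordinates, as OpenCV has them. Camera axes: x right, y down, z forward; pixel columns grow to the right and rows downward; lengths in m; the calibration is good to about 2 mm. A picture is of the moment at which its call begins: read the wrist's pose just before it. camera_info takes no time and is no camera call; for the wrist camera it gives the pose at the moment of the call.
- workorder.job_done(): hands the job in, once; it reports no verdict.
The state is a dict: "clock": time; "qpos": joint angles; "qd": joint speeds; "joint_efforts": joint torques, N m; "position": TCP position; "tool_rot": TCP orientation; "force": force on the tool from outside, world axes, zero at the start; "moment": the same for the moment, N m; "grip_width": finger opening in m.
Only numpy, scipy, OpenCV 4.12 (cv2) and the standard library are available. Lean on these libraries where they do the work, as an engineer would, in place of code of your own. Each camera call takes 0.05 s, during which the arm holds its last target. There are 200 camera calls.

## Task

First prove the feeder's limit switch: push its red roller arm sideways, towards the yellow flag, until it trips, hold it over for a full second and let it spring back. Then clear every wood offcut off the feeder into the yellow crate and slide each cartridge, nose first, fully home under the roof of the bay of its own colour, so that the brass spring catch clicks behind its shoulder. When all that is done, trip the roller arm again in the same way, hold it for a full second and let it spring back; leave the tape roll, wrench, jar and screwdriver alone.

Things in the scene. Friction and masses are not known exactly. Their poses are not given: they have to be found in the camera images.
- cart_red_grip (a point): Loose red cartridge (may be absent), 150 g. Red body 60 long x 46 wide x 28 mm high; behind its shoulder a black upright grip tail 60 long x 18 wide x 50 high, red line on top. Point: on the tail, 25 mm above the underside, 40 mm behind the shoulder, 20 mm ahead of the tail's end, 100 mm behind the nose. x from tail to nose, z up. Grip the tail from above across its 18 mm (y).
- cart_blue_grip (a point): Loose blue cartridge (may be absent), 150 g. Blue body 60 long x 46 wide x 28 mm high; behind its shoulder a black upright grip tail 60 long x 18 wide x 50 high, blue line on top. Point: on the tail, 25 mm above the underside, 40 mm behind the shoulder, 20 mm ahead of the tail's end, 100 mm behind the nose. x from tail to nose, z up. Grip the tail from above across its 18 mm (y).
- cart_green_grip (a point): Loose green cartridge (may be absent), 150 g. Green body 60 long x 46 wide x 28 mm high; behind its shoulder a black upright grip tail 60 long x 18 wide x 50 high, green line on top. Point: on the tail, 25 mm above the underside, 40 mm behind the shoulder, 20 mm ahead of the tail's end, 100 mm behind the nose. x from tail to nose, z up. Grip the tail from above across its 18 mm (y).
- bay_red: Fixed bay, red roof and front stripe; bays stand 90 mm apart in any order. Origin: floor's underside, under the home cartridge's shoulder; x into bay, z up. Floor top 6 mm up, 86 wide, flat and open from x -110 to -24 mm. Lane 50 wide, walls x 0 to 60 (end stop), flaring outward from 0 to -24. Roof from x 8 on, underside 37, top 42 mm above origin; the tail stays outside.
- bay_red_home (a point): Where the red cartridge's listed grip point is when fully home: 40 mm before the bay's origin, 25 mm above the bay floor (floor top is 18 mm above the table).
- bay_blue: Fixed bay, blue roof and front stripe; bays stand 90 mm apart in any order. Origin: floor's underside, under the home cartridge's shoulder; x into bay, z up. Floor top 6 mm up, 86 wide, flat and open from x -110 to -24 mm. Lane 50 wide, walls x 0 to 60 (end stop), flaring outward from 0 to -24. Roof from x 8 on, underside 37, top 42 mm above origin; the tail stays outside.
- bay_blue_home (a point): Where the blue cartridge's listed grip point is when fully home: 40 mm before the bay's origin, 25 mm above the bay floor (floor top is 18 mm above the table).
- bay_green: Fixed bay, green roof and front stripe; bays stand 90 mm apart in any order. Origin: floor's underside, under the home cartridge's shoulder; x into bay, z up. Floor top 6 mm up, 86 wide, flat and open from x -110 to -24 mm. Lane 50 wide, walls x 0 to 60 (end stop), flaring outward from 0 to -24. Roof from x 8 on, underside 37, top 42 mm above origin; the tail stays outside.
- bay_green_home (a point): Where the green cartridge's listed grip point is when fully home: 40 mm before the bay's origin, 25 mm above the bay floor (floor top is 18 mm above the table).
- catch_red (a joint): Brass spring catch at the left (+y) of the red bay's mouth, 14 mm high, poking 10 mm into the lane; ramp x -24 to -7, flat face at x -3 mm of the bay. Value (m): 0 sprung out, to 0.013 aside. The cartridge's nose pushes it 8 mm aside (3 to 12 N along the lane for its last 80 mm); it springs back behind the shoulder 3 mm before the end stop.
- catch_blue (a joint): Brass spring catch at the left (+y) of the blue bay's mouth, 14 mm high, poking 10 mm into the lane; ramp x -24 to -7, flat face at x -3 mm of the bay. Value (m): 0 sprung out, to 0.013 aside. The cartridge's nose pushes it 8 mm aside (3 to 12 N along the lane for its last 80 mm); it springs back behind the shoulder 3 mm before the end stop.
- catch_green (a joint): Brass spring catch at the left (+y) of the green bay's mouth, 14 mm high, poking 10 mm into the lane; ramp x -24 to -7, flat face at x -3 mm of the bay. Value (m): 0 sprung out, to 0.013 aside. The cartridge's nose pushes it 8 mm aside (3 to 12 N along the lane for its last 80 mm); it springs back behind the shoulder 3 mm before the end stop.
- roller_arm (a joint): Angle (rad) of the switch's roller arm: 0 upright at rest, grows towards the yellow flag (+y of switch), end stop 0.95; cannot go the other way. Trips above 0.50 (30 degrees, roller 29 mm aside). Springs back when let go; takes 1 N at first, 4 N at 0.5 rad, at the roller.
- roller (a point): Centre of the red roller (20 mm diameter, 14 mm long, axle along the switch's x) on the arm's top, 60 mm from its pivot; at rest 140 mm above the table. The arm turns about the switch's x axis, pivot 80 mm above the table.
- switch: Fixed roller-lever limit switch: foot 90 x 70 x 8 mm, grey housing (x -6 to +30, y -20 to +20 mm) with top 100 mm above the table. Origin: centre of the foot's underside, z up. The arm is on its -x face, roller centre 32 mm to -x of the origin. The yellow flag on its +y side shows which way the arm swings.
- crate: Fixed yellow open crate for offcuts, 170 (x) x 130 (y) x 50 mm high, walls 5 mm. Origin: centre of its underside.
- offcut1_mid (a point): Loose wood offcut (may be absent), 60 (x) x 28 (y) x 32 mm high, 40 g, left on a bay's apron. Point at its centre.
- offcut2_mid (a point): Loose wood offcut (may be absent), 60 (x) x 28 (y) x 32 mm high, 40 g, left on a bay's apron. Point at its centre.
- offcut3_mid (a point): Loose wood offcut (may be absent), 60 (x) x 28 (y) x 32 mm high, 40 g, left on a bay's apron. Point at its centre.
- tape: Bystander: orange tape roll, 90 mm across, 25 mm high. Leave alone. Origin: centre of the underside.
- wrench: Bystander: wrench, 160 mm long, lying along its x. Leave alone.
- jar: Bystander: small jar 60 mm across, 70 mm high. Leave alone. Origin: centre of the underside.
- driver: Bystander: screwdriver 170 mm long lying along its x. Leave alone.

How it is judged:
By the outcome, as a careful person would: the job done as asked, in the order asked, and still so for the second after the job is handed in, with the robot touching nothing.
Of cart_red, cart_blue, cart_green only 2 to 3 are there at a start; the rules pass over those that are not, and their reading is None.
Of offcut1, offcut2, offcut3 only 2 to 3 are there at a start; the rules pass over those that are not, and their reading is None.
At some moment in a run one of cart_red, cart_blue, cart_green may be knocked a few centimetres aside while the robot is not near it.
Once in a run the grip may slacken for a moment while it holds something.
It also fails if it takes over 210 s, if anything falls off the work surface, if the arm or the gripper's body presses on something with over 40 N, if the wrist force passes 120 N, or if a joint passes its speed limit or range.

## Working session

There is one attempt and no reset: what is moved stays moved. The work goes in short steps, Python scripts to look and compute and a tool call to move; the robot and the scene stay as the last step left them, time stands still between calls to the robot, and variables do not carry over. Pictures are saved under pics/ and viewed, about 12 in all and at most 16, crops included, and the job is handed in when it is done.

Besides the shell and the picture viewer there is one more tool, called after "Emit:" in YAML: its name, and indented under it one key for each argument. play_rows: Moves the arm, as the interface text tells. Its arguments: {"type":"object","properties":{"deltas":{"type":"array","items":{"type":"array","items":{"type":"number"}}},"grip_force":{"type":"number"}},"required":["deltas"]}

```bash
mkdir -p pics
cat > h.py <<'E'
import numpy as np, cv2
from workcell import telemetry, vision, workorder
def grab(n,f=None):
    im=vision.grab_frame(n)[:,:,::-1].copy()
    if f: cv2.imwrite('pics/'+f,im)
    return im
def cam(n):
    c=vision.camera_info(n); K=np.array(c['mtx'],float); R=cv2.Rodrigues(np.array(c['rvec'],float))[0]; t=np.array(c['tvec'],float).ravel()
    return K,R,t
def ray(n,uv,z,c=None):
    K,R,t=c or cam(n); C=-R.T@t
    uv=np.atleast_2d(np.array(uv,float)); d=(R.T@np.linalg.inv(K)@np.c_[uv,np.ones(len(uv))].T).T
    return C+d*((z-C[2])/d[:,2])[:,None]
def proj(n,P,c=None):
    K,R,t=c or cam(n); p=(K@(R@np.atleast_2d(P).T+t[:,None])).T
    return p[:,:2]/p[:,2:]
E
python3 - <<'E'
from h import *
for n in('scene','top'):
    grab(n,n+'0.png'); K,R,t=cam(n); print(n,K[0,0],-R.T@t,R[2])
s=telemetry.observe(); print(s['clock'],s['position'],s['tool_rot'],s['grip_width'],s['force'])
E
```

```text
scene 482.6504258697512 [1.08288038 0.1934419  0.8495553 ] [-0.56432695 -0.21633407 -0.79670237]
top 533.0418164293134 [ 0.37058154 -0.00163521  1.35636128] [ 0.12704232  0.0071335  -0.99187165]
0.1 [ 0.2128686  -0.58732864  0.23081047] [-1.48849218  1.56982604  2.00082543] 0.08539389543368162 [-0.61268744  0.58482603 -0.13612201]
```

View pics/top0.png

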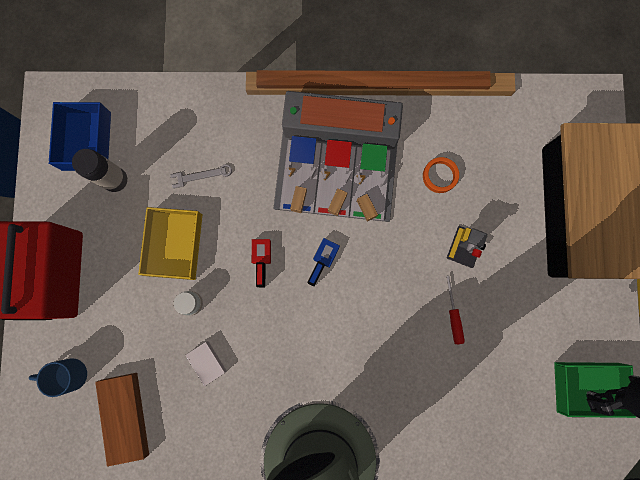

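View pics/scene0.png

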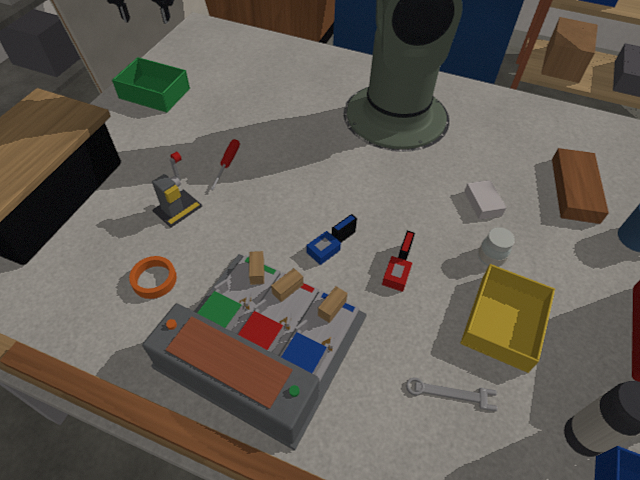

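The top view shows the bays blue, red, green from left to right at about (303,150), (338,153), (374,157), with an offcut on each apron. The red cartridge is at (261,262), blue at (323,260), the switch at (467,245) and the crate at (172,243). There is no green cartridge. Next I'll zoom in for pixel detail.

Run:
```python
import cv2,numpy as np
a=cv2.imread('pics/top0.png'); b=cv2.imread('pics/scene0.png')
A=cv2.resize(a[125:295,240:410],None,fx=3.4,fy=3.4,interpolation=cv2.INTER_CUBIC)[:578,:578]
B=cv2.resize(a[215:275,435:495],(220,220),interpolation=cv2.INTER_CUBIC)
C=cv2.resize(b[140:230,140:215],(220,264),interpolation=cv2.INTER_CUBIC)
o=np.zeros((578,800,3),np.uint8);o[:,:578]=A;o[:220,580:]=B;o[230:494,580:]=C
cv2.imwrite('pics/z0.png',o)
```

```text
(no output)
```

View pics/z0.png

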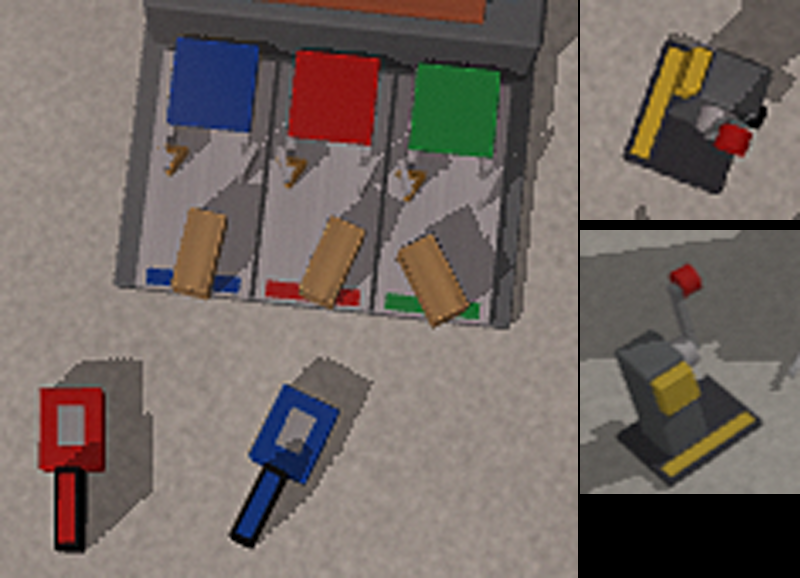

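```bash
cat > meas.py <<'E'
from h import *
np.set_printoptions(precision=4,suppress=True)
def mask(im,col):
    h,s,v=[x.astype(int) for x in cv2.split(cv2.cvtColor(im,cv2.COLOR_BGR2HSV))]
    return {'red':((h<6)|(h>174))&(s>150)&(v>60),'blue':(h>105)&(h<125)&(s>130)&(v>50),'green':(h>50)&(h<80)&(s>130)&(v>50),
     'wood':(h>9)&(h<22)&(s>70)&(v>120),'yellow':(h>20)&(h<32)&(s>140)&(v>60)}[col].astype(np.uint8)
def blobs(im,col,box,amin=15):
    m=np.zeros(im.shape[:2],np.uint8); x0,y0,x1,y1=box; m[y0:y1,x0:x1]=mask(im,col)[y0:y1,x0:x1]
    return [c for c in cv2.findContours(m,cv2.RETR_EXTERNAL,cv2.CHAIN_APPROX_NONE)[0] if cv2.contourArea(c)>=amin]
def rect(n,cnt,z,c=None):
    P=ray(n,cnt.reshape(-1,2),z,c)[:,:2]*1000
    (cx,cy),(w,h),a=cv2.minAreaRect(P.astype(np.float32))
    if w<h: w,h,a=h,w,a+90
    a=(a+90)%180-90
    return np.round([cx,cy,w,h,a],1)   # long axis angle deg in world
E
python3 - <<'E'
from meas import *
im=cv2.imread('pics/top0.png'); sc=cv2.imread('pics/scene0.png')
for col in('red','blue','green'):
    for c in blobs(im,col,(270,130,400,225)): print('bay',col,rect('top',c,.054),'z18',rect('top',c,.018))
    for c in blobs(im,col,(240,230,350,295)): print('cart',col,'z28',rect('top',c,.028),'z50',rect('top',c,.050),cv2.contourArea(c))
for c in blobs(im,'wood',(270,180,400,225)): print('wood',rect('top',c,.050))
for c in blobs(im,'yellow',(130,200,210,285)): print('crate',rect('top',c,.05))
for c in blobs(im,'yellow',(440,220,500,270),5): print('flag',rect('top',c,.008),rect('top',c,.09))
R=blobs(im,'red',(440,235,495,270),5); S=blobs(sc,'red',(165,145,190,170),5)
for c in R: print('roller top',c.reshape(-1,2).mean(0),rect('top',c,.14))
for c in S: print('roller sc',c.reshape(-1,2).mean(0),rect('scene',c,.14))
# foot dark
h,s,v=cv2.split(cv2.cvtColor(im,cv2.COLOR_BGR2HSV))
E
```

```text
bay red [604.1 -49.9  14.9  10.1 -89.7] z18 [610.5 -51.3  15.3  10.3 -89.7]
bay red [608.8  -2.8  24.8  10.1 -89.7] z18 [615.4  -2.8  25.5  10.3 -89.7]
bay red [754.3 -39.   66.6  61.7  -6.2] z18 [764.9 -40.1  68.4  63.4  -6.2]
cart red z28 [450.7 155.7  50.   10.    1.2] z50 [449.4 153.1  49.2   9.8   1.2] 80.0
cart red z28 [508.4 153.2  61.   42.8   1.1] z50 [506.1 150.7  60.   42.1   1.1] 391.5
bay blue [613.6  38.2  17.4  10.1 -89.7] z18 [620.3  39.3  17.9  10.4 -89.7]
bay blue [618.4  87.9  17.4  10.1 -89.7] z18 [625.2  90.4  17.9  10.4 -89.7]
bay blue [763.3  50.5  66.3  61.4  -6.1] z18 [774.2  51.9  68.1  63.1  -6.1]
cart blue z28 [454.1  14.8  50.1  11.2 -26.1] z50 [452.8  14.6  49.3  11.  -26.1] 78.0
cart blue z28 [505.8 -11.1  60.8  45.9 -26. ] z50 [503.5 -10.9  59.8  45.2 -26. ] 400.5
bay green [599.9 -90.   25.2  10.7  82.1] z18 [606.3 -92.4  25.9  11.   82.1]
bay green [ 744.8 -128.4   66.2   61.7   -5.7] z18 [ 755.1 -131.9   68.    63.4   -5.7]
wood [ 619.5 -110.8   58.4   30.2   26. ]
wood [632.7 -37.4  60.4  26.9 -23.5]
wood [638.5  60.6  60.8  26.8 -13.1]
crate [525.2 374.4 170.9 141.3  -4.1]
flag [ 536.  -350.8   87.    29.2  -21.7] [ 525.9 -329.5   81.7   27.4  -21.7]
roller top [476.2222 252.7037] [ 496.2 -353.8   20.    17.1   70.1]
roller sc [175.6154 156.4231] [ 493.8 -355.7   26.5   17.6   63.3]
```

```bash
cat >> h.py <<'E'
from scipy.spatial.transform import Rotation as Ro
def st():
    s=telemetry.observe(); R=Ro.from_euler('xyz',s['tool_rot']).as_matrix()
    print('t %.2f'%s['clock'],'p',np.round(1000*np.array(s['position']),1),'x',R[:,0].round(3),'yaw_y %.2f'%np.degrees(np.arctan2(R[1,1],R[0,1])),'F',np.round(s['force'],1),'w %.1f'%(1000*s['grip_width']),'q',np.round(s['qpos'],2))
    return s
E
python3 -c "
from h import *
st()"
```

```text
t 0.10 p [ 212.9 -587.3  230.8] x [-0.     0.001 -1.   ] yaw_y -70.08 F [-0.6  0.6 -0.1] w 85.4 q [ 1.15  0.52 -0.04  1.6   0.02  1.02 -0.11]
```

Emit:
play_rows:
  deltas:
    - [33,24,0,0,0,0,0]
    - [33,24,0,0,0,0,0]
    - [33,24,0,0,0,0,0]
    - [33,24,0,0,0,0,0]
    - [33,24,0,0,0,0,0]
    - [33,24,0,0,0,0,0]
    - [33,24,0,0,0,0,0]
    - [33,24,0,0,0,0,0]

```text
clock: 1.1
position: [0.4779, -0.3946, 0.231]
tool_rot: [-0.872, 1.57, 2.617]
force: [-0.1, -0.3, 0.3]
grip_width: -0.0
```

```bash
python3 -c "
from h import *
st()"
```

```text
t 1.10 p [ 477.9 -394.6  231. ] x [-0.  0. -1.] yaw_y -70.08 F [-0.1 -0.3  0.3] w -0.0 q [ 0.66  0.51 -0.09  1.61  0.05  1.02 -0.67]
```

Emit:
play_rows:
  deltas:
    - [0,0,0,0,0,-10.5,0]
    - [0,0,0,0,0,-10.5,0]
    - [0,0,0,0,0,-10.5,0]
    - [0,0,0,0,0,-10.5,0]
    - [0,0,-40,0,0,0,0]
    - [0,0,-40,0,0,0,0]
    - [0,0,-33,0,0,0,0]

```text
clock: 1.98
position: [0.4766, -0.3952, 0.1166]
tool_rot: [-0.253, 1.57, 2.504]
force: [0.9, -0.7, 0.0]
grip_width: -0.0002
```

Emit:
play_rows:
  deltas:
    - [3.7,9.3,0,0,0,0,0]
    - [3.7,9.3,0,0,0,0,0]
    - [0,0,0,0,0,0,0]

```text
clock: 2.35
position: [0.4856, -0.3763, 0.1198]
tool_rot: [3.104, 1.569, -0.422]
force: [0.3, -1.3, -0.4]
grip_width: -0.0002
```

```bash
python3 -c "
from meas import *
st(); im=grab('top','t1.png')
for c in blobs(im,'red',(440,225,495,270),5): print('roller top',c.reshape(-1,2).mean(0),rect('top',c,.14))
im=grab('scene','s1.png')
for c in blobs(im,'red',(155,145,200,180),5): print(c.reshape(-1,2).mean(0),rect('scene',c,.14))
"
```

```text
t 2.35 p [ 485.6 -376.3  119.8] x [ 0.002 -0.001 -1.   ] yaw_y -111.99 F [ 0.3 -1.3 -0.4] w -0.2 q [ 0.52  0.64  0.07  1.73 -0.06  0.78 -1.34]
[175.5769 156.3462] [ 493.5 -356.3   27.9   17.6   63.3]
```

Emit:
play_rows:
  deltas:
    - [3.7,9.3,0,0,0,0,0]
    - [3.7,9.3,0,0,0,0,0]
    - [3.7,9.3,0,0,0,0,0]
    - [3.7,9.3,0,0,0,0,0]
    - [0,0,0,0,0,0,0]

```text
clock: 3.08
position: [0.4992, -0.3391, 0.1182]
tool_rot: [0.674, 1.57, -2.853]
force: [-3.0, -4.3, 2.9]
grip_width: 0.0004
```

```bash
python3 -c "
from meas import *
st(); im=grab('scene','s2.png')
for c in blobs(im,'red',(155,145,230,190),5): print(c.reshape(-1,2).mean(0),rect('scene',c,.127))
cv2.imwrite('pics/s2z.png',cv2.resize(im[90:240,100:260],None,fx=3,fy=3))
"
```

```text
t 3.08 p [ 499.2 -339.1  118.2] x [-0.001 -0.    -1.   ] yaw_y -112.03 F [-3.  -4.3  2.9] w 0.4 q [ 0.45  0.63  0.07  1.76 -0.06  0.76 -1.4 ]
[188.3214 170.4286] [ 508.4 -319.5   29.1   17.7   58.8]
[226.34 157.02] [ 440.1 -270.3   68.1   16.9   28.5]
```

View pics/s2z.png

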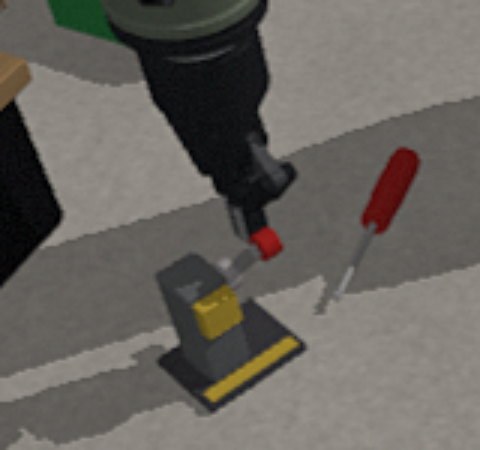

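The crop shows the roller at about (265,243), well over towards the flag. The ray cast gives 39 mm aside (about 0.7 rad), so it is past the trip point. Now I'll hold it.

Emit:
play_rows:
  deltas:
    - [0,0,0,0,0,0,0]
    - [0,0,0,0,0,0,0]
    - [0,0,0,0,0,0,0]
    - [0,0,0,0,0,0,0]
    - [0,0,0,0,0,0,0]
    - [0,0,0,0,0,0,0]
    - [0,0,0,0,0,0,0]
    - [0,0,0,0,0,0,0]

```text
clock: 4.12
position: [0.4992, -0.3398, 0.1183]
tool_rot: [-2.194, 1.571, 0.563]
force: [-3.3, -1.8, 2.9]
grip_width: -0.0001
```

Emit:
play_rows:
  deltas:
    - [0,0,0,0,0,0,0]
    - [-3.7,-9.3,0,0,0,0,0]
    - [-3.7,-9.3,0,0,0,0,0]
    - [-5.5,-14,0,0,0,0,0]
    - [-5.5,-14,0,0,0,0,0]
    - [-3.7,-9.3,0,0,0,0,0]
    - [0,0,45,0,0,0,85]
    - [0,0,50,0,0,0,85]

```text
clock: 5.12
position: [0.4766, -0.3956, 0.2139]
tool_rot: [-0.38, 1.569, 2.376]
force: [1.3, 0.5, 0.4]
grip_width: 0.036
```

```bash
python3 -c "
from meas import *
st(); im=grab('scene','s3.png')
for c in blobs(im,'red',(155,145,200,180),5): print(c.reshape(-1,2).mean(0),rect('scene',c,.14))
"
```

```text
t 5.12 p [ 476.6 -395.6  213.9] x [-0.001  0.001 -1.   ] yaw_y -112.08 F [1.3 0.5 0.4] w 36.0 q [ 0.54  0.53  0.09  1.64 -0.05  0.98 -1.31]
[175.6154 156.4231] [ 493.8 -355.7   26.5   17.6   63.3]
```

Roller is back at rest. Next is the green apron's offcut.

Emit:
play_rows:
  deltas:
    - [20,41,0,0,0,7,46]
    - [20,41,0,0,0,7,46]
    - [20,41,0,0,0,7,46]
    - [20,41,0,0,0,7,46]
    - [20,41,0,0,0,7,46]
    - [20,41,0,0,0,7,46]
    - [23,39,-20,0,0,6,46]
    - [0,0,-20,0,0,0,46]

```text
clock: 6.18
position: [0.6215, -0.1067, 0.1726]
tool_rot: [-2.417, 1.568, 1.183]
force: [-0.7, -0.3, -0.4]
grip_width: 0.0462
```

```bash
python3 -c "
from meas import *
st(); c=cam('wrist'); im=grab('wrist','w1.png')
for b in blobs(im,'wood',(0,0,640,480),300): print(rect('wrist',b,.05,c),cv2.boundingRect(b))
"
```

```text
t 6.17 p [ 621.5 -106.7  172.6] x [ 0.001  0.002 -1.   ] yaw_y -63.70 F [-0.7 -0.3 -0.4] w 46.2 q [ 0.18  0.6  -0.16  1.63  0.11  0.92 -1.13]
[ 621.6 -114.5   60.6   27.1   26.3] (308, 191, 36, 77)
[ 705.8 -280.    93.2   81.2  -81.9] (507, 174, 122, 105)
[633.5 -41.4  58.8  28.1 -24. ] (205, 135, 82, 77)
[639.6  54.8  58.8  27.3 -13.4] (85, 58, 76, 92)
```

View pics/w1.png

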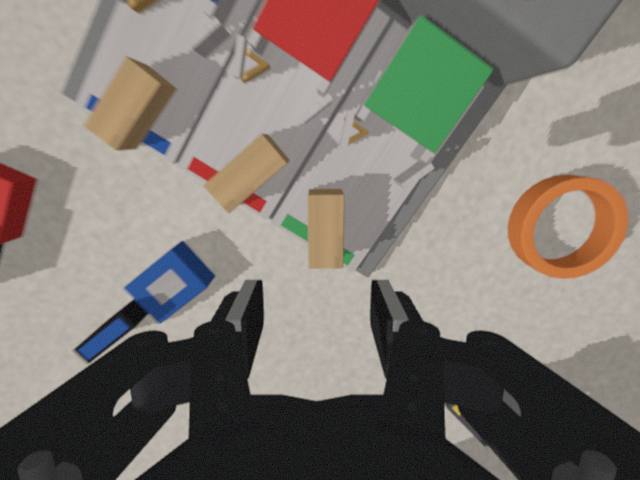

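The wrist view shows the offcut at (326,228), between and ahead of the fingers, with measurements matching the top view. I'll go down and grip it.

Emit:
play_rows:
  deltas:
    - [-1,-6,-50,0,0,0,46]
    - [0,0,-50,0,0,0,46]
    - [0,0,-30,0,0,0,46]
    - [0,0,-18,0,0,0,46]
    - [0,0,0,0,0,0,20]
    - [0,0,0,0,0,0,20]
    - [0,0,0,0,0,0,20]
    - [0,0,0,0,0,0,20]
  grip_force: 50

```text
clock: 7.22
position: [0.6195, -0.1167, 0.0261]
tool_rot: [2.539, 1.57, -0.15]
force: [-0.6, -0.5, -0.3]
grip_width: 0.0271
```

```bash
python3 -c "
from meas import *
st()"
```

```text
t 7.22 p [ 619.5 -116.7   26.1] x [ 0.001 -0.    -1.   ] yaw_y -64.08 F [-0.6 -0.5 -0.3] w 27.1 q [ 0.18  0.79 -0.13  1.71  0.15  0.65 -1.15]
```

Emit:
play_rows:
  deltas:
    - [0,0,50,0,0,0,20]
    - [0,0,50,0,0,0,20]
    - [-5,49,20,0,0,-5,20]
    - [-5,49,0,0,0,-5,20]
    - [-5,49,0,0,0,-5,20]
    - [-5,49,0,0,0,-5,20]
    - [-5,49,0,0,0,-5,20]
    - [-5,49,0,0,0,-5,20]

```text
clock: 8.22
position: [0.5889, 0.1789, 0.1458]
tool_rot: [-2.683, 1.57, 0.384]
force: [-0.0, 0.1, -0.9]
grip_width: 0.0271
```

Emit:
play_rows:
  deltas:
    - [-6,49,0,0,0,0,20]
    - [-6,49,0,0,0,0,20]
    - [-6,49,0,0,0,0,20]
    - [-6,48,0,0,0,0,20]
    - [0,0,-40,0,0,0,20]
    - [0,0,-48,0,0,0,20]
    - [0,0,0,0,0,0,20]

```text
clock: 9.1
position: [0.5633, 0.3712, 0.0546]
tool_rot: [0.701, 1.565, -2.512]
force: [-0.6, -0.3, 0.1]
grip_width: 0.027
```

```bash
python3 -c "
from meas import *
st()"
```

```text
t 9.10 p [563.3 371.2  54.6] x [-0.004 -0.003 -1.   ] yaw_y -94.06 F [-0.6 -0.3  0.1] w 27.0 q [-0.66  0.81 -0.02  1.57  0.03  0.77 -2.33]
```

Emit:
play_rows:
  deltas:
    - [0,0,0,0,0,0,42]
    - [0,0,0,0,0,0,42]
    - [0,0,45,0,0,0,42]
    - [0,0,40,0,0,0,46]
    - [8,-51,0,0,0,0,46]
    - [8,-51,0,0,0,0,46]
    - [9,-51,0,0,0,-4,46]
    - [9,-51,0,0,0,-4,46]

```text
clock: 10.1
position: [0.5998, 0.1668, 0.1441]
tool_rot: [-2.518, 1.568, 0.41]
force: [1.4, 0.3, 1.0]
grip_width: 0.0461
```

Emit:
play_rows:
  deltas:
    - [9,-51,0,0,0,-4,46]
    - [9,-51,0,0,0,-4,46]
    - [9,-52,0,0,0,-4,46]
    - [9,-52,0,0,0,0,46]
    - [0,0,0,0,0,0,46]

```text
clock: 10.72
position: [0.6357, -0.0429, 0.144]
tool_rot: [2.901, 1.568, -0.667]
force: [-0.4, 1.3, 0.3]
grip_width: 0.0458
```

```bash
python3 -c "
from meas import *
st(); c=cam('wrist'); im=grab('wrist','w2.png')
for b in blobs(im,'wood',(0,0,640,480),300): print(rect('wrist',b,.05,c),cv2.boundingRect(b))
im=grab('top','t2.png')
for b in blobs(im,'wood',(140,205,205,280)): print('crate',rect('top',b,.03))
"
```

```text
t 10.72 p [635.7 -42.9 144. ] x [ 0.002 -0.002 -1.   ] yaw_y -114.43 F [-0.4  1.3  0.3] w 45.8 q [-0.07  0.64  0.07  1.65 -0.05  0.85 -1.98]
[639.4  57.5  60.   27.4 -13. ] (156, 246, 58, 82)
[633.6 -39.9  59.3  27.5 -24.5] (293, 199, 40, 83)
[ 687.4 -249.5   54.8   22.7   65.5] (553, 0, 87, 44)
crate [525.3 396.8 157.2  72.   -4. ]
```

Emit:
play_rows:
  deltas:
    - [-2,3,-50,0,0,0,46]
    - [0,0,-45,0,0,0,46]
    - [0,0,-24,0,0,0,46]
    - [0,0,0,0,0,0,20]
    - [0,0,0,0,0,0,20]
    - [0,0,0,0,0,0,20]
    - [0,0,0,0,0,0,20]
    - [0,0,50,0,0,0,20]

```text
clock: 11.82
position: [0.6312, -0.0345, 0.0715]
tool_rot: [0.415, 1.566, 3.136]
force: [-0.4, 0.1, 0.5]
grip_width: 0.0268
```

Emit:
play_rows:
  deltas:
    - [0,0,60,0,0,0,20]
    - [-18,49,0,0,0,4,20]
    - [-19,49,0,0,0,4,20]
    - [-18,49,0,0,0,4,20]
    - [-19,49,0,0,0,4,20]
    - [-19,50,0,0,0,4,20]
    - [-19,50,0,0,0,4,20]
    - [-19,50,0,0,0,5,20]

```text
clock: 12.82
position: [0.5015, 0.3129, 0.1339]
tool_rot: [-2.736, 1.57, 0.494]
force: [0.4, -0.1, -0.7]
grip_width: 0.0272
```

Emit:
play_rows:
  deltas:
    - [-19,50,0,0,0,5,20]
    - [0,0,-40,0,0,0,20]
    - [0,0,-38,0,0,0,20]
    - [0,0,0,0,0,0,20]

```text
clock: 13.32
position: [0.4819, 0.3604, 0.0536]
tool_rot: [0.555, 1.567, -2.413]
force: [0.2, -0.3, -0.2]
grip_width: 0.0272
```

```bash
python3 -c "
from meas import *
st()"
```

```text
t 13.32 p [481.9 360.4  53.6] x [-0.003 -0.003 -1.   ] yaw_y -80.06 F [ 0.2 -0.3 -0.2] w 27.2 q [-0.68  0.72 -0.08  1.78  0.09  0.65 -2.22]
```

Emit:
play_rows:
  deltas:
    - [0,0,0,0,0,0,42]
    - [0,0,0,0,0,0,42]
    - [0,0,45,0,0,0,42]
    - [0,0,40,0,0,0,46]
    - [26,-50,0,0,0,-3,46]
    - [26,-50,0,0,0,-4,46]
    - [26,-50,0,0,0,-4,46]
    - [26,-50,0,0,0,-4,46]

```text
clock: 14.32
position: [0.5882, 0.1598, 0.1419]
tool_rot: [-2.634, 1.569, 0.416]
force: [0.3, 0.9, 0.1]
grip_width: 0.0456
```

Emit:
play_rows:
  deltas:
    - [26,-50,0,0,0,-4,46]
    - [27,-51,0,0,0,-4,46]
    - [0,0,0,0,0,0,46]

```text
clock: 14.7
position: [0.6419, 0.0549, 0.1416]
tool_rot: [2.747, 1.568, -0.63]
force: [-0.6, 0.6, 0.3]
grip_width: 0.0461
```

```bash
python3 -c "
from meas import *
st(); c=cam('wrist'); im=grab('wrist','w3.png')
for b in blobs(im,'wood',(0,0,640,480),300): print(rect('wrist',b,.05,c),cv2.boundingRect(b))
im=grab('top','t3.png')
for col in('red','blue'):
    for c in blobs(im,col,(220,225,360,310)): print('cart',col,'z28',rect('top',c,.028),'z50',rect('top',c,.050),cv2.contourArea(c))
"
```

```text
t 14.70 p [641.9  54.9 141.6] x [ 0.002 -0.002 -1.   ] yaw_y -103.51 F [-0.6  0.6  0.3] w 46.1 q [-0.19  0.65  0.02  1.63 -0.02  0.86 -1.97]
[639.4  58.1  59.5  27.  -12.9] (291, 199, 41, 84)
cart red z28 [508.4 164.5  60.6  20.1   1.2] z50 [506.1 161.7  59.6  19.8   1.2] 124.0
```

Emit:
play_rows:
  deltas:
    - [-2,3,-50,0,0,0,46]
    - [0,0,-45,0,0,0,46]
    - [0,0,-22,0,0,0,46]
    - [0,0,0,0,0,0,20]
    - [0,0,0,0,0,0,20]
    - [0,0,0,0,0,0,20]
    - [0,0,0,0,0,0,20]
    - [0,0,50,0,0,0,20]

```text
clock: 15.8
position: [0.6362, 0.0631, 0.0714]
tool_rot: [0.376, 1.566, -2.994]
force: [-0.4, 0.4, 0.2]
grip_width: 0.027
```

Emit:
play_rows:
  deltas:
    - [0,0,60,0,0,0,20]
    - [-22,49,0,0,0,4,20]
    - [-22,49,0,0,0,4,20]
    - [-22,49,0,0,0,4,20]
    - [-22,49,0,0,0,4,20]
    - [-22,49,0,0,0,4,20]
    - [-21,49,0,0,0,4,20]
    - [-21,49,0,0,0,4,20]

```text
clock: 16.8
position: [0.4854, 0.4079, 0.1339]
tool_rot: [-2.853, 1.57, 0.552]
force: [1.5, 0.1, 0.0]
grip_width: 0.0272
```

Emit:
play_rows:
  deltas:
    - [0,0,0,0,0,0,20]
    - [0,0,-40,0,0,0,20]
    - [0,0,-38,0,0,0,20]
    - [0,0,0,0,0,0,20]

```text
clock: 17.3
position: [0.4853, 0.4047, 0.0534]
tool_rot: [0.561, 1.567, -2.321]
force: [0.7, 0.2, 0.1]
grip_width: 0.0271
```

```bash
python3 -c "
from meas import *
st()"
```

```text
t 17.30 p [485.3 404.7  53.4] x [-0.003 -0.003 -1.   ] yaw_y -75.12 F [0.7 0.2 0.1] w 27.1 q [-0.72  0.75 -0.1   1.69  0.11  0.7  -2.19]
```

Emit:
play_rows:
  deltas:
    - [0,0,0,0,0,0,42]
    - [0,0,0,0,0,0,42]
    - [0,0,45,0,0,0,42]
    - [0,0,50,0,0,0,46]
    - [0,0,50,0,0,0,46]
    - [-6,-45,20,0,0,-4,46]
    - [-6,-45,0,0,0,-4,46]
    - [-6,-45,0,0,0,-4,46]

```text
clock: 18.3
position: [0.4681, 0.27, 0.2219]
tool_rot: [-2.59, 1.568, 0.6]
force: [0.7, -0.4, -1.0]
grip_width: 0.046
```

Emit:
play_rows:
  deltas:
    - [-6,-45,0,0,0,-2,46]
    - [-6,-45,0,0,0,0,46]
    - [0,0,0,0,0,0,46]

```text
clock: 18.68
position: [0.4563, 0.1783, 0.2218]
tool_rot: [-3.106, 1.569, 0.048]
force: [-1.1, 1.0, 0.8]
grip_width: 0.0459
```

```bash
python3 -c "
from meas import *
st(); k=cam('wrist'); im=grab('wrist','w4.png')
for col in('red','blue'):
    for c in blobs(im,col,(0,0,640,480),100): print('cart',col,'z28',rect('wrist',c,.028,k),'z50',rect('wrist',c,.050,k),cv2.boundingRect(c))
tp=grab('top','t4.png'); a=np.zeros((540,800,3),np.uint8); a[:405,:540]=cv2.resize(im,(540,405)); a[:260,540:]=cv2.resize(tp[200:285,130:215],(260,260)); a[275:535,540:]=cv2.resize(tp[190:320,230:360],(260,260)); cv2.imwrite('pics/w4c.png',a)
"
```

```text
t 18.68 p [456.3 178.3 221.8] x [ 0.002  0.    -1.   ] yaw_y -89.31 F [-1.1  1.   0.8] w 45.9 q [-0.47  0.32 -0.03  1.96  0.02  0.86 -2.07]
cart red z28 [443.6 149.   55.   15.    1. ] z50 [448.8 151.   51.4  14.    1. ] (338, 193, 17, 56)
cart red z28 [508.4 152.   59.4  44.3   0.8] z50 [509.4 153.7  55.6  41.4   0.8] (321, 119, 50, 67)
cart red z28 [610.4 -20.7  66.4  10.5  84.2] z50 [604.7  -7.6  62.    9.8  84.2] (513, 21, 80, 23)
cart blue z28 [447.6   1.2  55.4  14.8 -25.8] z50 [452.6  12.8  51.8  13.8 -25.8] (478, 191, 43, 55)
cart blue z28 [507.7  -6.9  61.4  54.4 -25.4] z50 [508.8   5.2  57.4  50.9 -25.4] (475, 117, 86, 77)
cart blue z28 [619.4  66.4  66.1  10.5  84.2] z50 [613.1  73.8  61.8   9.8  84.2] (412, 7, 79, 24)
```

View pics/w4c.png

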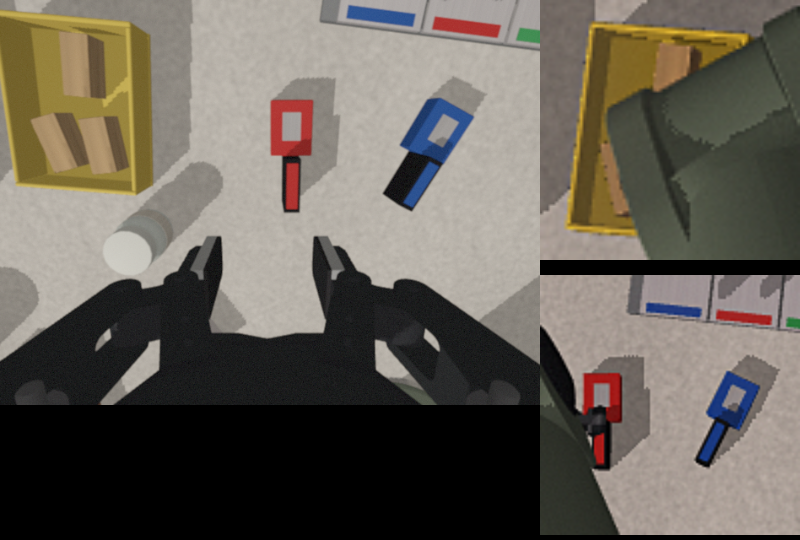

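The view shows all three offcuts inside the crate, and both cartridges where they were first measured. Now I'll grip the red tail.

Emit:
play_rows:
  deltas:
    - [-9,-14,0,0,0,0,46]
    - [-9,-13,-50,0,0,0,46]
    - [0,0,-50,0,0,0,46]
    - [0,0,-50,0,0,0,46]
    - [0,0,-40,0,0,0,46]
    - [0,0,-19,0,0,0,46]
    - [0,0,0,0,0,0,46]

```text
clock: 19.65
position: [0.437, 0.1542, 0.0105]
tool_rot: [0.381, 1.568, -2.743]
force: [0.4, 0.2, 0.8]
grip_width: 0.046
```

```bash
python3 -c "
from meas import *
st(); k=cam('wrist'); im=grab('wrist','w5.png')
for col in('red',):
    for c in blobs(im,col,(0,0,640,480),100): print('cart',col,'z28',rect('wrist',c,.028,k),'z50',rect('wrist',c,.050,k),cv2.boundingRect(c))
"
```

```text
t 19.65 p [437.  154.2  10.5] x [-0.002 -0.001 -1.   ] yaw_y -89.02 F [0.4 0.2 0.8] w 46.0 q [-0.45  0.66 -0.02  2.15  0.05  0.33 -2.06]
cart red z28 [436.6 149.4  61.8  15.3   0.7] z50 [448.6 150.4  50.9  12.6   0.7] (308, 240, 41, 144)
cart red z28 [508.9 151.4  59.1  45.    0.9] z50 [508.2 152.   48.7  37.1   0.9] (256, 22, 144, 187)
```

Emit:
play_rows:
  deltas:
    - [0,0,0,0,0,0,5]
    - [0,0,0,0,0,0,5]
    - [0,0,0,0,0,0,5]
    - [0,0,0,0,0,0,5]
    - [0,0,0,0,0,0,5]
  grip_force: 80

```text
clock: 20.32
position: [0.4386, 0.1544, 0.0125]
tool_rot: [-2.763, 1.569, 0.395]
force: [-2.3, -1.4, 14.0]
grip_width: 0.0172
```

```bash
python3 -c "
from meas import *
st(); k=cam('wrist'); im=grab('wrist','w6.png')
for col in('red',):
    for c in blobs(im,col,(0,0,640,480),100): print('cart',col,'z28',rect('wrist',c,.028,k),'z50',rect('wrist',c,.050,k),cv2.boundingRect(c))
"
```

```text
t 20.32 p [438.6 154.4  12.5] x [ 0.001  0.001 -1.   ] yaw_y -89.09 F [-2.3 -1.4 14. ] w 17.2 q [-0.45  0.66 -0.02  2.15  0.05  0.33 -2.06]
cart red z28 [437.  153.6  61.8  15.2   0.1] z50 [448.9 153.8  51.1  12.6   0.1] (298, 241, 41, 142)
cart red z28 [508.9 153.7  59.3  44.9  -0.1] z50 [508.4 153.9  49.1  37.1  -0.1] (252, 28, 140, 184)
```

Emit:
play_rows:
  deltas:
    - [0,0,35,0,0,0,5]
    - [0,0,40,0,0,0,5]
    - [27,-35,0,0,0,-1,5]
    - [27,-35,0,0,0,-1,5]
    - [27,-35,0,0,0,-1,5]
    - [27,-35,0,0,0,-1,5]
    - [27,-34,0,0,0,-2,5]
    - [0,0,-30,0,0,0,5]

```text
clock: 21.38
position: [0.576, -0.0231, 0.0582]
tool_rot: [3.05, 1.565, -0.185]
force: [-0.6, 0.8, -2.2]
grip_width: 0.017
```

Emit:
play_rows:
  deltas:
    - [0,0,0,0,0,0,5]
    - [0,0,0,0,0,0,5]

```text
clock: 21.62
position: [0.5732, -0.0192, 0.0573]
tool_rot: [-2.629, 1.57, 0.425]
force: [0.0, -0.2, -1.1]
grip_width: 0.0171
```

```bash
python3 -c "
from meas import *
s=st(); k=cam('wrist'); im=grab('wrist','w7.png'); zb=s['position'][2]-.0125
for c in blobs(im,'red',(0,0,640,480),100): print('zc',rect('wrist',c,zb+.028,k),'z54',rect('wrist',c,.054,k),'z18',rect('wrist',c,.018,k),cv2.boundingRect(c))
for col in ('blue','green'):
  for c in blobs(im,col,(0,0,640,480),100): print(col,'z54',rect('wrist',c,.054,k),'z18',rect('wrist',c,.018,k),cv2.boundingRect(c))
"
```

```text
t 21.62 p [573.2 -19.2  57.3] x [ 0.001  0.    -1.   ] yaw_y -95.03 F [ 0.  -0.2 -1.1] w 17.1 q [-0.05  0.68 -0.02  1.86  0.02  0.6  -1.75]
zc [571.5 -19.9  61.9  15.2  -5.9] z54 [561.3 -19.   71.   17.5  -5.9] z18 [541.9 -17.4  88.5  21.8  -5.9] (298, 241, 41, 142)
zc [642.9 -28.6  59.2  48.4  -5.8] z54 [643.3 -29.1  68.   55.6  -5.8] z18 [644.  -29.9  84.7  69.3  -5.8] (252, 29, 140, 183)
blue z54 [522.8 -26.2  13.5   9.8  -3.7] z18 [493.8 -26.3  16.9  12.2  -3.7] (329, 374, 21, 25)
blue z54 [525.5  -1.7  12.5   3.9  -6.1] z18 [497.2   4.2  15.6   4.9  -6.1] (284, 374, 9, 23)
blue z54 [625.6  45.5  55.8   8.9  84. ] z18 [621.9  63.1  69.5  11.1  84. ] (78, 176, 138, 24)
green z54 [610.6 -98.5  55.6   8.5  83.9] z18 [ 603.3 -116.5   69.3   10.6   83.9] (431, 182, 137, 23)
```

View pics/w7.png

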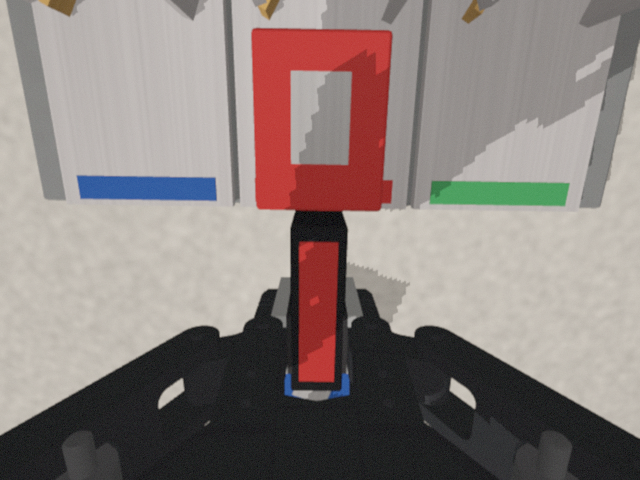

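The view shows the red cartridge square to its bay, with the stripe at about (320,190). Its measured lateral error is about 1 mm. Now I'll lower it and slide it in.

Emit:
play_rows:
  deltas:
    - [0,-1.2,-15,0,0,0,5]
    - [0,0,-10,0,0,0,5]
    - [0,0,0,0,0,0,5]

```text
clock: 22.05
position: [0.5728, -0.0209, 0.0304]
tool_rot: [0.231, 1.57, -2.999]
force: [-0.8, 0.2, -2.3]
grip_width: 0.0169
```

Emit:
play_rows:
  deltas:
    - [10,-1,0,0,0,0,5]
    - [10,-1.1,0,0,0,0,5]
    - [10,-1,0,0,0,0,5]
    - [0,0,0,0,0,0,5]

```text
clock: 22.55
position: [0.604, -0.0245, 0.0312]
tool_rot: [2.834, 1.57, -0.396]
force: [-0.4, -2.8, -1.3]
grip_width: 0.0173
```

```bash
python3 -c "
from meas import *
s=st()"
```

```text
t 22.55 p [604.  -24.5  31.2] x [ 0.001 -0.    -1.   ] yaw_y -95.11 F [-0.4 -2.8 -1.3] w 17.3 q [-0.04  0.76 -0.02  1.78  0.02  0.6  -1.74]
```

Emit:
play_rows:
  deltas:
    - [10,-1,-0.5,0,0,0,5]
    - [10,-1.1,0,0,0,0,5]
    - [10,-1,0,0,0,0,5]
    - [0,0,0,0,0,0,5]

```text
clock: 23.05
position: [0.6341, -0.0273, 0.0309]
tool_rot: [-3.12, 1.569, -0.067]
force: [2.2, -3.2, -1.2]
grip_width: 0.0175
```

```bash
python3 -c "
from meas import *
s=st()"
```

```text
t 23.05 p [634.1 -27.3  30.9] x [ 0.001 -0.    -1.   ] yaw_y -95.09 F [ 2.2 -3.2 -1.2] w 17.5 q [-0.04  0.79 -0.02  1.7   0.02  0.65 -1.73]
```

Emit:
play_rows:
  deltas:
    - [10,-1,0,0,0,0,5]
    - [8,-0.9,0,0,0,0,5]
    - [6,-0.6,0,0,0,0,5]
    - [5,-0.5,0,0,0,0,5]
    - [0,0,0,0,0,0,5]

```text
clock: 23.68
position: [0.6626, -0.0302, 0.0308]
tool_rot: [-3.131, 1.57, -0.078]
force: [1.7, -3.8, -2.9]
grip_width: 0.0174
```

```bash
python3 -c "
from meas import *
s=st(); k=cam('wrist'); im=grab('wrist','w8.png'); zb=s['position'][2]-.0125
for c in blobs(im,'red',(0,0,640,480),100): print('zc',rect('wrist',c,zb+.028,k),'z54',rect('wrist',c,.054,k),'ztail',rect('wrist',c,.068,k),cv2.boundingRect(c))
"
```

```text
t 23.68 p [662.6 -30.2  30.8] x [ 0.001 -0.    -1.   ] yaw_y -95.08 F [ 1.7 -3.8 -2.9] w 17.4 q [-0.03  0.82 -0.02  1.61  0.02  0.7  -1.72]
zc [660.4 -30.7  61.5  15.3  -5.3] z54 [664.6 -31.   57.8  14.4  -5.3] ztail [672.2 -31.7  51.   12.7  -5.3] (297, 243, 41, 141)
zc [736.6 -39.6  67.8  65.1  -5.6] z54 [736.2 -39.5  63.7  61.2  -5.6] ztail [735.4 -39.1  56.2  54.   -5.6] (222, 0, 207, 212)
```

Emit:
play_rows:
  deltas:
    - [3,-0.3,0,0,0,0,5]
    - [3,-0.3,0,0,0,0,5]
    - [2,-0.2,0,0,0,0,5]
    - [0,0,0,0,0,0,5]

```text
clock: 24.22
position: [0.6703, -0.0309, 0.0308]
tool_rot: [-2.719, 1.571, 0.334]
force: [-0.1, -4.0, -3.0]
grip_width: 0.0169
```

Emit:
play_rows:
  deltas:
    - [2,-0.2,0,0,0,0,5]
    - [0,0,0,0,0,0,5]

```text
clock: 24.48
position: [0.6722, -0.0311, 0.0308]
tool_rot: [-2.835, 1.571, 0.218]
force: [-0.5, -3.1, -2.2]
grip_width: 0.0169
```

Emit:
play_rows:
  deltas:
    - [2,-0.2,0,0,0,0,5]
    - [0,0,0,0,0,0,5]

```text
clock: 24.72
position: [0.6726, -0.031, 0.0307]
tool_rot: [-0.009, 1.568, 3.044]
force: [-14.3, -1.8, 7.1]
grip_width: 0.0172
```

```bash
python3 -c "
from meas import *
s=st(); k=cam('wrist'); im=grab('wrist','w9.png')
for c in blobs(im,'red',(0,0,640,480),100): print('z54',rect('wrist',c,.054,k),'ztail',rect('wrist',c,.068,k),cv2.boundingRect(c))
"
```

```text
t 24.73 p [672.6 -31.   30.7] x [-0.003  0.    -1.   ] yaw_y -95.08 F [-14.3  -1.8   7.1] w 17.2 q [-0.03  0.84 -0.02  1.58  0.02  0.73 -1.72]
z54 [642.  -28.9  25.9   8.3  83.7] ztail [653.5 -29.9  22.8   7.4  83.7] (284, 382, 66, 19)
z54 [674.7 -31.9  57.8  14.4  -5.4] ztail [682.4 -32.5  51.   12.7  -5.4] (297, 243, 41, 141)
z54 [746.2 -40.5  63.7  61.   -5.9] ztail [745.5 -40.1  56.2  53.8  -5.9] (222, 0, 208, 212)
```

The force jumped to 14 N exactly at the expected home, so this is the end stop. I'll check the catch, then release.

Emit:
play_rows:
  deltas:
    - [-1.5,0.2,0,0,0,0,5]
    - [0,0,0,0,0,0,46]
    - [0,0,0,0,0,0,46]
    - [0,0,45,0,0,0,46]
    - [0,0,50,0,0,0,46]
    - [-25,3,45,0,0,0,46]
    - [-35,4,0,0,0,0,46]
    - [0,0,0,0,0,0,46]

```text
clock: 25.78
position: [0.6114, -0.0235, 0.1719]
tool_rot: [-2.575, 1.57, 0.479]
force: [1.6, 0.3, 0.0]
grip_width: 0.0459
```

```bash
python3 -c "
from meas import *
s=st(); k=cam('wrist'); im=grab('wrist','w10.png')
for col in ('red','blue'):
  for c in blobs(im,col,(0,0,640,480),100): print(col,'z28',rect('wrist',c,.028,k),'z50',rect('wrist',c,.05,k),'ztail',rect('wrist',c,.068,k),cv2.boundingRect(c))
a=np.zeros((600,640,3),np.uint8);a[:]=cv2.resize(im,(640,480))[0:1]*0
p=proj('wrist',[[.71,-.035,.03]],k)[0].astype(int);print(p)
x,y=p;cr=im[max(0,y-110):y+110,max(0,x-160):x+160];cv2.imwrite('pics/w10c.png',cv2.resize(cr,None,fx=2.4,fy=2.4))
tp=grab('top','t5.png')
for c in blobs(tp,'blue',(280,225,360,310)): print('top blue z28',rect('top',c,.028),'z50',rect('top',c,.050))
"
```

```text
t 25.77 p [611.4 -23.5 171.9] x [ 0.001  0.    -1.   ] yaw_y -95.03 F [1.6 0.3 0. ] w 45.9 q [-0.04  0.57 -0.02  1.69  0.01  0.88 -1.73]
red z28 [615.3 -26.7  66.1  10.   83.9] z50 [620.1 -27.   61.    9.3  83.9] ztail [624.1 -27.2  56.9   8.6  83.9] (279, 209, 81, 13)
red z28 [684.4 -33.2  59.8  15.1  -5.5] z50 [684.  -33.   55.2  14.   -5.5] ztail [683.6 -32.8  51.4  13.   -5.5] (310, 85, 21, 82)
red z28 [741.5 -40.6  67.4  56.5  84.9] z50 [736.6 -39.8  62.2  52.2  84.9] ztail [732.7 -39.1  58.   48.6  84.9] (277, 0, 95, 87)
blue z28 [449.    8.7  22.7  14.7 -26.1] z50 [466.6   5.7  21.   13.6 -26.1] ztail [481.    3.3  19.5  12.6 -26.1] (287, 377, 21, 22)
blue z28 [512.2 -14.4  70.4  46.9 -25.5] z50 [525.  -15.6  65.   43.3 -25.5] ztail [535.4 -16.6  60.5  40.3 -25.5] (283, 286, 67, 79)
blue z28 [624.2  59.8  66.5   9.9  84. ] z50 [628.4  52.9  61.4   9.1  84. ] ztail [631.8  47.2  57.2   8.5  84. ] (173, 207, 82, 13)
blue z28 [757.   56.8  67.9  42.8  84.9] z50 [751.   50.2  62.7  39.5  84.9] ztail [746.   44.7  58.4  36.8  84.9] (137, 0, 99, 67)
[319  90]
```

View pics/w10c.png

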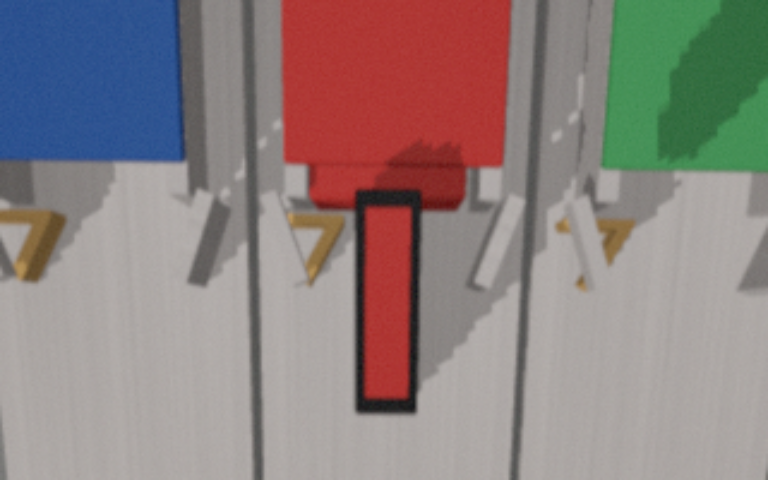

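The crop shows the brass catch at (318,240) sprung out behind the red shoulder, with the body under the roof. Now the blue cartridge.

Emit:
play_rows:
  deltas:
    - [-34,9,10,0,0,-5,46]
    - [-34,9,0,0,0,-4,46]
    - [-34,8,0,0,0,-4,46]
    - [-34,9,0,0,0,-4,46]
    - [-33,8,0,0,0,-4,46]
    - [0,0,-40,0,0,0,46]
    - [0,0,0,0,0,0,46]

```text
clock: 26.75
position: [0.4431, 0.019, 0.1394]
tool_rot: [0.628, 1.567, -2.968]
force: [0.6, 0.1, 1.5]
grip_width: 0.0458
```

```bash
python3 -c "
from meas import *
s=st(); k=cam('wrist'); im=grab('wrist','w11.png')
for c in blobs(im,'blue',(0,0,640,480),100): print('z28',rect('wrist',c,.028,k),'z50',rect('wrist',c,.05,k),cv2.boundingRect(c))
"
```

```text
t 26.75 p [443.1  19.  139.4] x [-0.003 -0.001 -1.   ] yaw_y -116.04 F [0.6 0.1 1.5] w 45.8 q [-0.21  0.39  0.05  2.15 -0.03  0.61 -2.17]
z28 [447.5  14.8  56.   14.1 -25.6] z50 [452.4  12.6  51.1  12.8 -25.6] (308, 184, 20, 75)
z28 [506.3 -13.6  59.1  44.7 -25.7] z50 [506.1 -13.4  54.   40.8 -25.7] (284, 83, 67, 91)
z28 [618.2  60.1  66.5  10.8  84.2] z50 [608.3  53.9  60.8   9.9  84.2] (85, 0, 101, 46)
```

Emit:
play_rows:
  deltas:
    - [0,-1,-50,0,0,0,46]
    - [0,0,-50,0,0,0,46]
    - [0,0,-26,0,0,0,46]
    - [0,0,0,0,0,0,5]
    - [0,0,0,0,0,0,5]
    - [0,0,0,0,0,0,5]
    - [0,0,0,0,0,0,5]
    - [0,0,0,0,0,0,5]
  grip_force: 80

```text
clock: 27.8
position: [0.4443, 0.018, 0.0158]
tool_rot: [-2.527, 1.569, 0.159]
force: [-1.4, 0.1, 13.6]
grip_width: 0.017
```

```bash
python3 -c "
from meas import *
s=st(); k=cam('wrist'); im=grab('wrist','w12.png')
for c in blobs(im,'blue',(0,0,640,480),100): print('z28',rect('wrist',c,.028,k),'z50',rect('wrist',c,.05,k),cv2.boundingRect(c))
"
```

```text
t 27.80 p [444.3  18.   15.8] x [ 0.002  0.    -1.   ] yaw_y -116.07 F [-1.4  0.1 13.6] w 17.0 q [-0.19  0.64  0.02  2.2  -0.04  0.3  -2.16]
z28 [441.9  18.2  60.9  15.2 -26. ] z50 [452.4  13.   50.7  12.6 -26. ] (297, 242, 40, 137)
z28 [506.2 -13.4  58.9  44.8 -26.1] z50 [505.9 -13.2  49.   37.3 -26.1] (249, 37, 136, 176)
```

Emit:
play_rows:
  deltas:
    - [0,0,35,0,0,0,5]
    - [0,0,40,0,0,0,5]
    - [34,13,0,0,0,5,5]
    - [34,13,0,0,0,5,5]
    - [34,13,0,0,0,5,5]
    - [36,12,0,0,0,6,5]
    - [0,0,-30,0,0,0,5]
    - [0,0,0,0,0,0,5]

```text
clock: 28.85
position: [0.5803, 0.0687, 0.0586]
tool_rot: [0.3, 1.567, -2.931]
force: [0.4, -0.4, -2.0]
grip_width: 0.0171
```

Emit:
play_rows:
  deltas:
    - [0,0,0,0,0,0,5]

```text
clock: 28.98
position: [0.5816, 0.0688, 0.0608]
tool_rot: [3.045, 1.57, -0.186]
force: [0.5, 1.5, -0.0]
grip_width: 0.0166
```

```bash
python3 -c "
from meas import *
s=st(); k=cam('wrist'); im=grab('wrist','w13.png'); zb=s['position'][2]-.0158
for c in blobs(im,'blue',(0,0,640,480),100): print('zc',rect('wrist',c,zb+.028,k),'zt',rect('wrist',c,zb+.05,k),'z18',rect('wrist',c,.018,k),cv2.boundingRect(c))
for col in('red','green'):
  for c in blobs(im,col,(0,0,640,480),100): print(col,'z18',rect('wrist',c,.018,k),cv2.boundingRect(c))
"
```

```text
t 28.98 p [581.6  68.8  60.8] x [ 0. -0. -1.] yaw_y -95.09 F [ 0.5  1.5 -0. ] w 16.6 q [-0.18  0.69 -0.05  1.83  0.06  0.63 -1.93]
zc [579.   68.4  61.   15.2  -5. ] zt [590.7  67.3  50.7  12.7  -5. ] z18 [549.6  70.9  86.7  21.6  -5. ] (297, 242, 40, 137)
zc [650.3  61.   59.1  48.7  -4.6] zt [650.   61.2  49.1  40.5  -4.6] z18 [651.   60.5  84.   69.3  -4.6] (249, 36, 138, 177)
red z18 [612.5 -27.   69.6  11.1  83.9] (425, 179, 136, 23)
red z18 [679.1 -66.7  35.4  17.7  -5.6] (558, 0, 53, 84)
green z18 [605.7 -93.5  22.9  10.5  84.9] (596, 182, 44, 21)
```

Emit:
play_rows:
  deltas:
    - [0,0,-15,0,0,-0.8,5]
    - [0,0,-11,0,0,0,5]
    - [0,0,0,0,0,0,5]

```text
clock: 29.4
position: [0.581, 0.0689, 0.0327]
tool_rot: [0.286, 1.57, -2.958]
force: [-0.2, 0.1, -1.1]
grip_width: 0.0167
```

Emit:
play_rows:
  deltas:
    - [10,-1,0,0,0,0,5]
    - [10,-1.1,0,0,0,0,5]
    - [10,-1,-0.5,0,0,0,5]
    - [0,0,0,0,0,0,5]

```text
clock: 29.9
position: [0.6124, 0.0653, 0.0333]
tool_rot: [1.839, 1.571, -1.406]
force: [-0.0, -0.9, 1.5]
grip_width: 0.017
```

Emit:
play_rows:
  deltas:
    - [10,-1,0,0,0,0,5]
    - [10,-1.1,0,0,0,0,5]
    - [10,-1,0,0,0,0,5]
    - [0,0,0,0,0,0,5]

```text
clock: 30.4
position: [0.6421, 0.0623, 0.0338]
tool_rot: [0.808, 1.57, -2.436]
force: [-4.7, -0.7, 11.3]
grip_width: 0.0168
```

```bash
python3 -c "
from meas import *
s=st(); k=cam('wrist'); im=grab('wrist','w14.png')
for c in blobs(im,'blue',(0,0,640,480),100): print('zt',rect('wrist',c,.068,k),cv2.boundingRect(c))
"
```

```text
t 30.40 p [642.1  62.3  33.8] x [-0. -0. -1.] yaw_y -95.91 F [-4.7 -0.7 11.3] w 16.8 q [-0.16  0.8  -0.05  1.67  0.05  0.68 -1.91]
zt [648.2  38.6   5.4   3.7  -2.8] (377, 309, 12, 15)
zt [650.4  60.7  50.5  12.7  -6.1] (297, 245, 40, 136)
zt [714.7  53.4  58.1  53.9  -5.9] (219, 0, 202, 214)
```

Emit:
play_rows:
  deltas:
    - [10,-1,0.5,0,0,0,5]
    - [8,-0.8,0,0,0,0,5]
    - [8,-0.9,0,0,0,0,5]
    - [6,-0.6,0,0,0,0,5]
    - [0,0,0,0,0,0,5]

```text
clock: 31.08
position: [0.6741, 0.0588, 0.0339]
tool_rot: [1.633, 1.57, -1.612]
force: [0.4, -3.2, 3.0]
grip_width: 0.0172
```

Emit:
play_rows:
  deltas:
    - [3,-0.3,0,0,0,0,5]
    - [2,-0.2,0,0,0,0,5]
    - [0,0,0,0,0,0,5]

```text
clock: 31.45
position: [0.6784, 0.0585, 0.0338]
tool_rot: [0.434, 1.57, -2.811]
force: [-6.1, -2.3, 5.3]
grip_width: 0.0173
```

Emit:
play_rows:
  deltas:
    - [2,-0.2,0,0,0,0,5]
    - [0,0,0,0,0,0,5]

```text
clock: 31.7
position: [0.6805, 0.0585, 0.0339]
tool_rot: [0.35, 1.57, -2.894]
force: [-3.7, -2.1, 4.9]
grip_width: 0.0169
```

```bash
python3 -c "
from meas import *
s=st(); k=cam('wrist'); im=grab('wrist','w15.png')
for c in blobs(im,'blue',(0,0,640,480),100): print('zt',rect('wrist',c,.068,k),cv2.boundingRect(c))
"
```

```text
t 31.70 p [680.5  58.5  33.9] x [-0.001 -0.    -1.   ] yaw_y -95.88 F [-3.7 -2.1  4.9] w 16.9 q [-0.14  0.84 -0.05  1.55  0.05  0.75 -1.89]
zt [661.   59.9  23.5   8.5  84. ] (284, 376, 66, 21)
zt [688.7  57.   50.6  12.7  -5.9] (297, 245, 40, 136)
zt [753.1  49.4  58.1  54.1  -5.9] (219, 0, 203, 214)
```

Emit:
play_rows:
  deltas:
    - [2,-0.2,0,0,0,0,5]
    - [0,0,0,0,0,0,5]

```text
clock: 32.0
position: [0.6826, 0.0587, 0.0339]
tool_rot: [-0.36, 1.57, 2.679]
force: [-3.7, -0.3, 3.6]
grip_width: 0.0168
```

Emit:
play_rows:
  deltas:
    - [1.5,-0.2,0,0,0,0,5]
    - [0,0,0,0,0,0,5]

```text
clock: 32.25
position: [0.6829, 0.0587, 0.0338]
tool_rot: [0.04, 1.568, 3.08]
force: [-14.7, 0.2, 11.9]
grip_width: 0.017
```

```bash
python3 -c "
from meas import *
s=st(); k=cam('wrist'); im=grab('wrist','w16.png')
for c in blobs(im,'blue',(0,0,640,480),100): print('zt',rect('wrist',c,.068,k),cv2.boundingRect(c))
"
```

```text
t 32.25 p [682.9  58.7  33.8] x [-0.003  0.    -1.   ] yaw_y -95.86 F [-14.7   0.2  11.9] w 17.0 q [-0.14  0.85 -0.05  1.54  0.05  0.75 -1.88]
zt [661.9  60.2  23.5   8.1  84.1] (284, 380, 66, 20)
zt [691.   57.2  50.3  12.7  -5.9] (297, 246, 40, 135)
zt [755.4  49.2  58.   54.1  -5.9] (220, 0, 204, 214)
```

End stop reached (15 N, at the expected home). I'll release and look.

Emit:
play_rows:
  deltas:
    - [-1.2,0.1,0,0,0,0,5]
    - [0,0,0,0,0,0,46]
    - [0,0,0,0,0,0,46]
    - [0,0,45,0,0,0,46]
    - [0,0,50,0,0,0,46]
    - [-25,3,45,0,0,0,46]
    - [-35,-30,0,0,0,0,46]
    - [0,0,0,0,0,0,46]

```text
clock: 33.3
position: [0.6216, 0.0289, 0.1748]
tool_rot: [2.134, 1.57, -1.112]
force: [1.1, -0.3, 0.2]
grip_width: 0.046
```

```bash
python3 -c "
from meas import *
s=st(); k=cam('wrist'); im=grab('wrist','w17.png')
p=proj('wrist',[[.71,.01,.03]],k)[0].astype(int)
x,y=p;cr=im[max(0,y-110):y+110,max(0,x-160):x+160];cv2.imwrite('pics/w17c.png',cv2.resize(cr,None,fx=2.4,fy=2.4))
for col in('red','blue'):
  for c in blobs(im,col,(0,0,640,480),100): print(col,'zt',rect('wrist',c,.068,k),cv2.boundingRect(c))
"
```

```text
t 33.30 p [621.6  28.9 174.8] x [ 0.001 -0.001 -1.   ] yaw_y -96.02 F [ 1.1 -0.3  0.2] w 46.0 q [-0.11  0.58 -0.05  1.66  0.04  0.9  -1.85]
red zt [625.4 -18.5  56.8   8.1  83.9] (341, 214, 80, 12)
red zt [683.5 -32.5  50.7  13.6  -5.7] (385, 94, 24, 79)
red zt [735.8 -35.8  57.7  54.1  84.1] (352, 0, 95, 95)
blue zt [633.4  56.4  56.6   8.1  83.9] (236, 214, 80, 12)
blue zt [693.   57.3  50.7  13.4  -5.9] (251, 94, 23, 79)
blue zt [745.   48.4  57.3  53.5  84. ] (216, 0, 94, 94)
```

View pics/w17c.png

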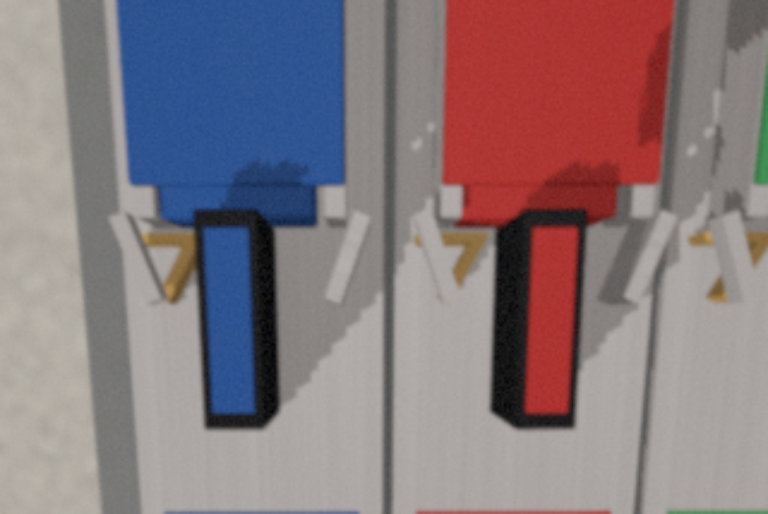

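Both brass catches, at (172,262) and (458,258), are sprung out behind their shoulders and both bodies are home. Now the second trip of the switch.

Emit:
play_rows:
  deltas:
    - [-16,-35,40,0,0,-2,0]
    - [-16,-48,0,0,0,-2,0]
    - [-16,-48,0,0,0,-2,0]
    - [-16,-48,0,0,0,-2,0]
    - [-16,-48,0,0,0,-2,0]
    - [-16,-49,0,0,0,-2,0]
    - [-16,-49,0,0,0,-2,0]
    - [-16,-49,0,0,0,-2,0]

```text
clock: 34.35
position: [0.4952, -0.3439, 0.2136]
tool_rot: [-2.596, 1.57, 0.163]
force: [0.7, -0.3, -0.4]
grip_width: 0.0002
```

Emit:
play_rows:
  deltas:
    - [-17,-51,0,0,0,0,0]
    - [0,0,0,0,0,0,0]

```text
clock: 34.6
position: [0.4762, -0.3977, 0.2133]
tool_rot: [1.461, 1.569, -2.067]
force: [1.2, 0.9, -0.7]
grip_width: 0.0001
```

```bash
python3 -c "
from meas import *
st(); im=grab('scene','s4.png')
for c in blobs(im,'red',(155,145,200,180),5): print(c.reshape(-1,2).mean(0),rect('scene',c,.14))
"
```

```text
t 34.60 p [ 476.2 -397.7  213.3] x [-0.001 -0.002 -1.   ] yaw_y -112.17 F [ 1.2  0.9 -0.7] w 0.1 q [ 0.54  0.53  0.08  1.64 -0.05  0.97 -1.32]
[175.6154 156.4231] [ 493.8 -355.7   26.5   17.6   63.3]
```

Emit:
play_rows:
  deltas:
    - [0,0,-48,0,0,0,0]
    - [0,0,-47,0,0,0,0]
    - [3.7,9.3,0,0,0,0,0]
    - [3.7,9.3,0,0,0,0,0]
    - [3.7,9.3,0,0,0,0,0]
    - [3.7,9.3,0,0,0,0,0]
    - [3.7,9.3,0,0,0,0,0]
    - [4.5,11.5,0,0,0,0,0]

```text
clock: 35.65
position: [0.5007, -0.336, 0.1192]
tool_rot: [1.912, 1.57, -1.613]
force: [-4.2, -8.6, -1.8]
grip_width: 0.0001
```

Emit:
play_rows:
  deltas:
    - [0,0,0,0,0,0,0]
    - [0,0,0,0,0,0,0]

```text
clock: 35.9
position: [0.5012, -0.3356, 0.1194]
tool_rot: [2.83, 1.57, -0.693]
force: [-2.6, -2.9, 5.2]
grip_width: 0.0002
```

```bash
python3 -c "
from meas import *
st(); im=grab('scene','s5.png')
for c in blobs(im,'red',(155,145,205,190),5): print(c.reshape(-1,2).mean(0),rect('scene',c,.127))
"
```

```text
t 35.90 p [ 501.2 -335.6  119.4] x [ 0.001 -0.001 -1.   ] yaw_y -111.87 F [-2.6 -2.9  5.2] w 0.2 q [ 0.45  0.62  0.07  1.76 -0.06  0.76 -1.41]
[189.2222 172.    ] [ 511.6 -315.3   29.3   17.1   55. ]
```

Emit:
play_rows:
  deltas:
    - [0,0,0,0,0,0,0]
    - [0,0,0,0,0,0,0]
    - [0,0,0,0,0,0,0]
    - [0,0,0,0,0,0,0]
    - [0,0,0,0,0,0,0]
    - [0,0,0,0,0,0,0]
    - [0,0,0,0,0,0,0]
    - [0,0,0,0,0,0,0]

```text
clock: 36.95
position: [0.5012, -0.3357, 0.1194]
tool_rot: [3.031, 1.57, -0.493]
force: [-2.2, -2.8, 5.2]
grip_width: -0.0001
```

Emit:
play_rows:
  deltas:
    - [0,0,0,0,0,0,0]
    - [-3.7,-9.3,0,0,0,0,0]
    - [-3.7,-9.3,0,0,0,0,0]
    - [-5.5,-14,0,0,0,0,0]
    - [-5.5,-14,0,0,0,0,0]
    - [-7.5,-19,0,0,0,0,0]
    - [0,0,45,0,0,0,0]
    - [0,0,50,0,0,0,0]

```text
clock: 37.95
position: [0.474, -0.402, 0.2143]
tool_rot: [-0.262, 1.569, 2.497]
force: [0.6, -0.0, 0.4]
grip_width: -0.0001
```

Emit:
play_rows:
  deltas:
    - [-20,-30,20,0,0,0,0]
    - [-20,-30,0,0,0,0,0]
    - [0,0,0,0,0,0,0]

```text
clock: 38.33
position: [0.4322, -0.4644, 0.2339]
tool_rot: [1.363, 1.57, -2.165]
force: [0.2, 1.0, -0.2]
grip_width: -0.0
```

```bash
python3 -c "
from meas import *
st(); im=grab('scene','s6.png')
for c in blobs(im,'red',(155,145,200,180),5): print(c.reshape(-1,2).mean(0),rect('scene',c,.14))
"
```

```text
t 38.33 p [ 432.2 -464.4  233.9] x [-0.001 -0.001 -1.   ] yaw_y -112.13 F [ 0.2  1.  -0.2] w -0.0 q [ 0.66  0.54  0.09  1.58 -0.05  1.03 -1.18]
[175.6154 156.4231] [ 493.8 -355.7   26.5   17.6   63.3]
```

View pics/s6.png

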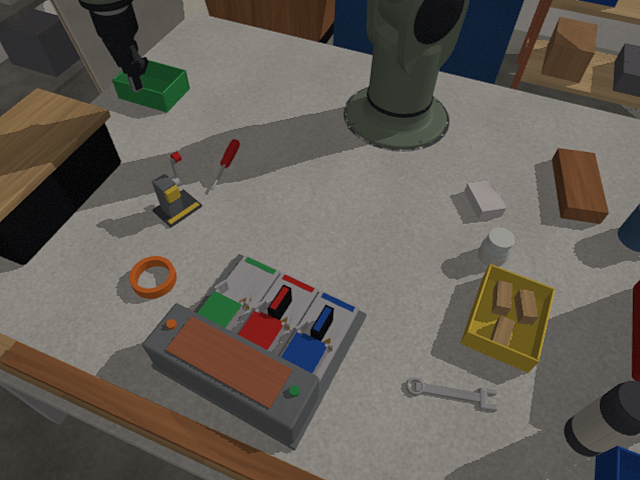

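The final view shows three offcuts in the crate at (515,310), both cartridges home, the roller upright at (176,157) and the bystanders unmoved.

```bash
python3 -c "
from h import *
print(workorder.job_done())"
```

```text
the job is handed in; nothing more can be done
None
```

The job is done in the order asked and handed in at about 38 s on the robot's clock; `job_done` gave no verdict.

- **First switch trip:** I pushed the roller arm about 39 mm aside (about 0.7 rad) and held it for more than 1 s. It then sprang back to its rest pixel.
- **Offcuts:** All three were lifted off the aprons into the yellow crate, and the last picture shows them inside it.
- **Cartridges:** Only red and blue were present; there was no green one. Each slid in until it met the end stop with about 15 N, within about 1 mm of the home position I had worked out. The pictures after release show both brass catches sprung out behind the shoulders. I saw no sign of a knock or a grip slip.
- **Second switch trip:** I pushed the arm about 43 mm aside (about 0.8 rad), held it for more than 1 s, and it sprang back to the same rest pixel.

In the last picture the tape roll, wrench, jar and screwdriver look unmoved, and the arm is clear of everything. The only disagreement was an offset of about 2 mm between the wrist camera and the arm or top camera, within the stated calibration; it did not affect the fits.

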